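# Slide the dish under the food warmer and set the heat to half

## Task

Slide the small black dish, with the lidded crock standing in it, along the counter and in under the food warmer's hood, between the two kerbs and fully home against the back stop, with its handle pointing straight out of the front of the warmer; do not lift the dish, tip the crock or knock the hood. Then move the heat lever behind the warmer's hood to the half setting, the middle (yellow) mark, where it stands straight up, and let go. Leave the tape, tin and glass where they are.

Things in the scene. Friction and masses are not known exactly. Their poses are not given: they have to be found in the camera images.
- warmer: food warmer, fixed. Origin on the counter under the middle of its hood; +x points into it from its open front, which faces the robot's left; +y points away from the robot; z up. Two aluminium kerbs 20 mm high run along x from -55 to +60 mm, inner faces at y = +-60; a back stop 20 mm high joins them, front face at x = +51. Hood legs at x = +-55, y = +-115, 16 mm thick, on feet 8 mm high
- hood: steel lamp hood, an open frame with two orange lamp tubes, fixed to the warmer in line with it: 170 mm deep (warmer x -85 to +85), 260 mm wide (y +-130), from 155 to 210 mm above the counter. Origin: centre of its underside. It overhangs the dish's handle once home, so an upright gripper would hit it: lean the tool 30 to 45 degrees out of the front
- warmer_home (a point): point on the counter under the middle of the hood, at the warmer's origin (white disc); the dish's origin lies within about 1 mm of it in the warmer's x when the dish touches the stop
- dish: loose round black cast-iron dish, 100 mm across, 28 mm high, floor 6 mm thick, about 0.5 kg. Origin: centre of its underside. Its flat handle tab points along its -x: 24 mm wide (y), 10 mm thick, 25 to 35 mm above the counter, reaching 95 mm from the centre. Starts on the counter in front of the warmer, handle roughly away from the warmer
- dish_handle (a point): middle of the handle's grip, 78 mm from the dish's centre along its -x, 30 mm above its underside; the handle is gripped across its 24 mm width, along the dish's y
- crock: loose ceramic crock with its lid fixed on, blue with a white lid, 66 mm across, 76 mm high, about 0.2 kg, standing on the dish's floor (origin: centre of its underside, 6 mm above the dish's underside) and free to slide a little inside the rim
- lever (a joint): angle of the heat lever, rad: 0 = straight up (half, yellow mark), negative = leaning to the warmer's -y, towards the robot (low, blue mark at -0.9), positive = leaning to +y, away from the robot (full, red mark at +0.9); stops at +-1.05. Starts on the low side. It stays where it is left; its knob takes about 2 N to move
- lever_hinge (a point): the lever's hinge point, fixed to the warmer at its x = +190, y = -30, 85 mm above the counter, over the middle of the grey control box behind the hood (66 mm in x, 84 mm in y, 78 mm high, part of the warmer; a bar 18 mm high ties it to the stop); the hinge axis runs along the warmer's x
- lever_knob (a point): centre of the lever's black knob, 85 mm from the hinge; the knob is a cylinder 26 mm across and 30 mm long, lying along the warmer's x, to be pinched across its ends
- tape: bystander: roll of green tape lying flat, 100 mm across, 26 mm high, origin at the centre of its underside
- tin: bystander: tin can with a blue label, 90 mm across, 110 mm high, origin at the centre of its underside
- glass: bystander: amber drinking glass, 72 mm across, 100 mm high, origin at the centre of its underside

How it is judged:
By the outcome, as a careful person would: the job done as asked, in the order asked, and still so for the second after the job is handed in, with the robot touching nothing.
It also fails if it takes over 54 s, if anything falls off the work surface, if the arm or the gripper's body presses on something with over 40 N, if the wrist force passes 120 N, or if a joint passes its speed limit or range.

## Robot

A 6-joint arm with a two-finger parallel gripper is mounted at the origin on the work surface. World frame = base frame: x ahead of the robot, y to its left, z up, the work surface at z = 0. Lengths are in mm, angles in degrees, forces in N, time in s.
With the tool pointing down it reaches from about 325 to 900 mm from the base axis. Payload 6.1 kg.
Tool frame: the origin (TCP) lies where the fingers leave the gripper's body, on its centre line; the fingertips stand 73 mm ahead of it and the grasp point (between the pads) lies 54 mm ahead of it (bot.grip_point_offset is the distance from the TCP to the grasp point, in mm); z points along the fingers, y is the line along which they close (so a half turn about z gives the same grasp; the last joint's range is limited). The gripper opens to 85 mm and grips with 20 to 120 N. Pads are 22 mm wide; open, the fingers measure 114 mm over their backs; the gripper's body (76 mm by 85 mm) begins 54 mm behind the grasp point. The pads swing forward as they close: fully open they stand 13 mm farther back than shut.
Start: joints at [-82.454, 12.628, 87.462, -0, 79.91, -7.225], TCP at [159.339, -604.34, 303.9] pointing down, gripper open.
Joint ranges: [-170.65, 170.65], [-52.31, 119.04], [5.05, 147.46], [-71.25, 251.25], [11.57, 151.72], [-153.62, 153.62]. Speed limits (degrees/s): [147.25, 147.25, 172.46, 180, 180, 180].

## Interface

Orientations are given as a 3x3 rotation matrix whose columns are the frame's x, y, z axes.
In Python, from station import bot gives the robot as it stands.
- The arm moves only by the shell command python3 inch.py [OPENING], which reads ROWS from standard input. ROWS is a JSON object whose key "moves" holds a list of rows, 1 to 8 of them, each of 4 numbers: dx, dy, dz in mm, then a turn about the tool's z in degrees; each row is the pose to reach, as a shift and turn from the pose commanded when the command began, along the tool's axes at that moment; what a row does not reach only later rows make up. A row lasts 1/8 s, in which the tool goes at most 62.5 mm and 10.7 degrees, less where a joint would pass 70% of its speed; a pose out of reach is approached as far as the arm can. OPENING is the opening from 0.0 (shut) to 1.0 (fully open), set as the command begins (- or left out keeps the last). The fingers move at their own pace and stop on an object; the grip force is fixed at half the most. Time passes only in rows, so rows that do not move let the fingers close. It prints the time, the measured TCP pose, the force, the opening and the grip force at its end. Input that does not fit is refused with a message, and nothing moves.
- bot.get_state(): the state, without advancing time (a new reading comes with each control period).
- bot.get_image(name): name is "side" or "top" or "wrist"; returns the picture (400x640x3 uint8, blue, green, red); there is no depth.
- bot.camera_model(name): a dict with "vertical_fov" (degrees; the focal length in pixels is half the picture's height over the tangent of half this angle, whatever the lens; pixels are square), "cx", "cy" (the principal point, pixels), "T" (4x4, takes a point from camera to world coordinates). Camera axes: x right, y down, z forward; pixel columns grow to the right and rows downward; lengths in mm; the calibration is good to about 2 mm. A picture is of the moment at which its call begins: read the wrist's pose just before it. camera_model takes no time and is no camera call; for the wrist camera it gives the pose at the moment of the call.
- bot.close_job(): hands the job in; it is judged then, once.
The state is a dict: "time": time; "q": joint angles; "qvel": joint speeds; "effort": joint torques, N m; "position": TCP position; "tcp_rot": TCP orientation; "ft_force": force on the tool from outside, world axes, zero at the start; "moment": the same for the moment, N m; "grip_width": opening from 0.0 (shut) to 1.0 (fully open); "grip_force": force on a finger pad.
Only numpy, scipy, OpenCV 4.12 (cv2) and the standard library are available. Lean on these libraries where they do the work, as an engineer would, in place of code of your own. Each camera call takes 0.05 s, during which the arm holds its last target. There are 200 camera calls.

## Working session

There is one attempt and no reset: what is moved stays moved. The work goes in short steps, Python scripts to look and compute and a shell command to move; the robot and the scene stay as the last step left them, time stands still between calls to the robot, and variables do not carry over. Pictures are saved under pics/ and viewed, at most 10 in all, crops included, and the job is handed in when it is done.

```bash
mkdir -p pics; ls; python3 - <<'E'
from station import bot
import cv2
s=bot.get_state();print(s['time'],s['position'],s['tcp_rot'],bot.grip_point_offset)
for n in ['top','side']:
    m=bot.camera_model(n);print(n,m)
    cv2.imwrite(f'pics/{n}0.png',bot.get_image(n))
E
```

```text
inch.py
pics
station.py
0.0 [ 159.2800789  -603.88492755  302.80581752] [[ 9.66953844e-01  2.54951376e-01 -2.42127446e-04]
 [ 2.54951371e-01 -9.66952029e-01  1.89002415e-03]
 [ 2.47738632e-04 -1.88929684e-03 -9.99998185e-01]] 53.900000000000006
top {'vertical_fov': 47.70776764595631, 'cx': 308.4623486611014, 'cy': 196.5047418211652, 'T': array([[-8.42838444e-03, -9.98152102e-01,  6.01776017e-02,
         5.40920783e+02],
       [-9.99941607e-01,  8.81995403e-03,  6.24423962e-03,
        -4.06874391e+01],
       [-6.76346458e-03, -6.01214589e-02, -9.98168155e-01,
         1.12764568e+03],
       [ 0.00000000e+00,  0.00000000e+00,  0.00000000e+00,
         1.00000000e+00]])}
side {'vertical_fov': 43.23666384435187, 'cx': 325.8711272793197, 'cy': 207.92808609324774, 'T': array([[ 9.52068316e-01, -2.34843365e-01,  1.95996214e-01,
         4.16508220e+02],
       [-3.05662230e-01, -7.54891921e-01,  5.80266136e-01,
        -6.99836514e+02],
       [ 1.16843068e-02, -6.12361643e-01, -7.90491427e-01,
         9.99182200e+02],
       [ 0.00000000e+00,  0.00000000e+00,  0.00000000e+00,
         1.00000000e+00]])}
```
View pics/top0.png

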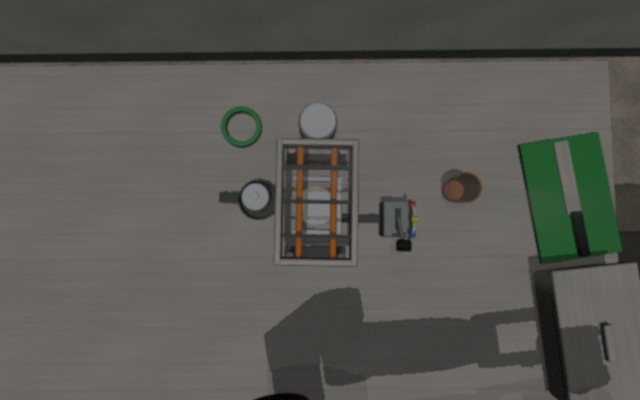

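View pics/side0.png

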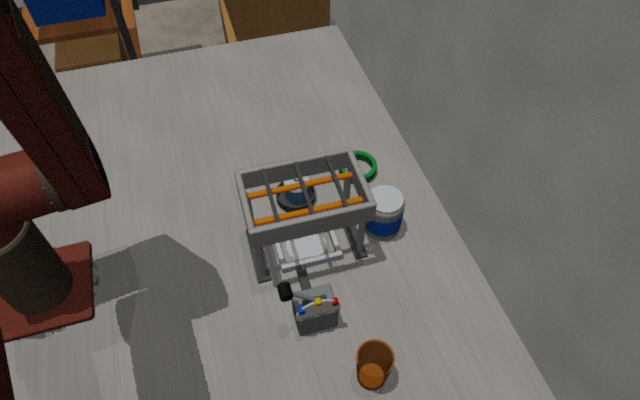

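```bash
python3 - <<'E'
import cv2
a=cv2.imread('pics/top0.png')[125:275,210:425]
a=cv2.convertScaleAbs(a,alpha=1.6)
cv2.imwrite('pics/topc.png',cv2.resize(a,None,fx=3.7,fy=3.7,interpolation=cv2.INTER_CUBIC))
E
```

View pics/topc.png

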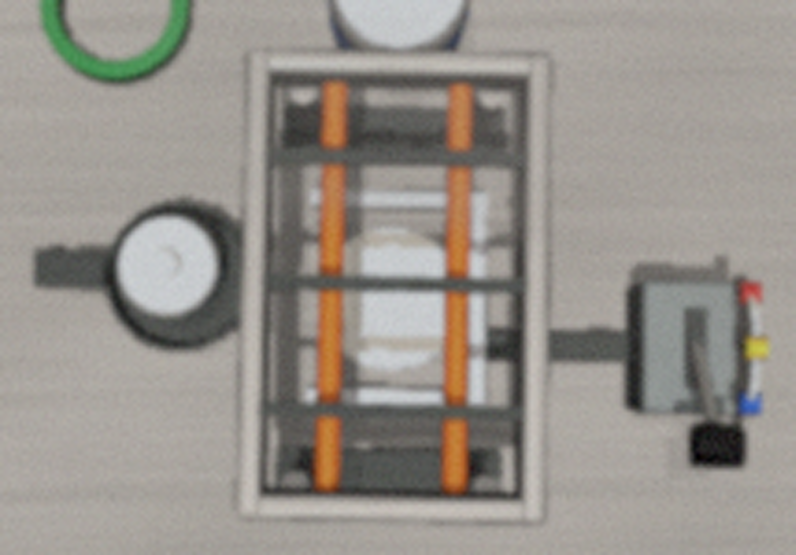

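```bash
cat > h.py <<'E'
import numpy as np, cv2
from station import bot
def ray(n,px,m=None):
    m=m or bot.camera_model(n); f=200/np.tan(np.radians(m['vertical_fov']/2)); T=m['T']
    d=T[:3,:3]@np.array([(px[0]-m['cx'])/f,(px[1]-m['cy'])/f,1]); return T[:3,3],d/np.linalg.norm(d)
def onz(n,px,z,m=None):
    o,d=ray(n,px,m); return o+d*(z-o[2])/d[2]
def proj(n,P,m=None):
    m=m or bot.camera_model(n); f=200/np.tan(np.radians(m['vertical_fov']/2)); T=m['T']
    c=T[:3,:3].T@(np.array(P)-T[:3,3]); return f*c[:2]/c[2]+[m['cx'],m['cy']]
E
python3 - <<'E'
from h import *
np.set_printoptions(precision=1,suppress=True)
c=lambda x,y:(210+(x+.5)/3.7-.5,125+(y+.5)/3.7-.5)
P=[onz('top',c(*p),210) for p in [(250,53),(551,53),(546,521),(239,518)]]
for p in P: print(p)
C=np.mean(P,0);print('hood C',C)
yax=(P[0]-P[3]+P[1]-P[2])/2; xax=(P[1]-P[0]+P[2]-P[3])/2
print(np.linalg.norm(yax),np.linalg.norm(xax),np.degrees(np.arctan2(xax[1],xax[0])),np.degrees(np.arctan2(yax[1],yax[0])))
print('disc',onz('top',c(401,300),0))
print('lid',onz('top',c(168,266),82))
for p in [(35,249),(35,287)]: print('handle end',onz('top',c(*p),35))
print('rim L,T,B',[onz('top',c(*p),28) for p in [(108,270),(177,199),(177,348)]])
print('stop back/kerbs z20',[onz('top',c(*p),20) for p in [(488,188),(488,405),(310,198),(310,397)]])
print('knob',[onz('top',c(717,445),85+85*np.cos(a)) for a in (.5,.7,.9)])
a=bot.get_image('top').astype(int)
print('tape',onz('top',c(115,7),26))
a=cv2.convertScaleAbs(cv2.imread('pics/side0.png')[140:340,220:420],alpha=1.6)
cv2.imwrite('pics/sidec.png',cv2.resize(a,None,fx=3,fy=3,interpolation=cv2.INTER_CUBIC))
E
```

```text
[714.9  28.1 210. ]
[ 713.3 -138.5  210. ]
[ 456.4 -131.9  210. ]
[459.3  35.2 210. ]
hood C [586.  -51.8 210. ]
256.3793670312565 166.83652028504966 -90.78027998132255 -1.5287643982236117
disc [585.7 -57.3   0. ]
lid [605.   89.7  82. ]
handle end [619.8 182.8  35. ]
handle end [594.9 182.7  35. ]
rim L,T,B [array([606., 136.,  28.]), array([652.6,  90.4,  28. ]), array([554.3,  90.6,  28. ])]
stop back/kerbs z20 [array([ 658.9, -115.5,   20. ]), array([ 515.1, -113.7,   20. ]), array([653.3,   2.9,  20. ]), array([521.3,   3.7,  20. ])]
knob [array([ 494.3, -235.8,  159.6]), array([ 493.9, -237.7,  150. ]), array([ 493.3, -240.2,  137.8])]
tape [781.7 131.8  26. ]
```

View pics/sidec.png

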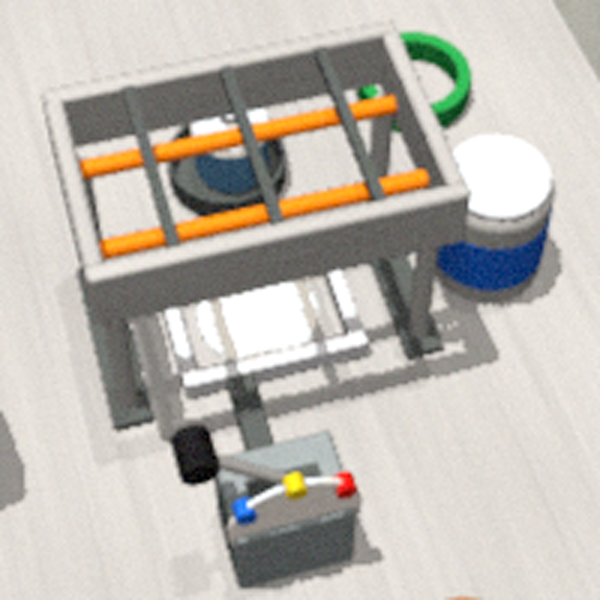

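The top view shows the dish at about px (257,198) with its handle to the left, and the warmer at about (316,202). The lever knob is at about (404,245), on the low side. The side view confirms the lever is on the low (blue) side and the lane between the kerbs is clear.

`inch.py` only turns about the tool's z, so I can't lean the tool. The plan has three parts:
1. Grip the handle upright and drag the dish until the gripper's body nears the hood.
2. Push the last stretch with the outside of an open finger against the handle's end.
3. Move the lever.

```bash
cat >> h.py <<'E'
np.set_printoptions(precision=2,suppress=True)
def to(P,ang=None):
    "tool-axes shift to put TCP at world P, and turn to put tool y at world angle ang"
    s=bot.get_state(); R=s['tcp_rot']; a=np.degrees(np.arctan2(R[1,1],R[0,1]))
    print('t',s['time'],'pos',s['position'],'yang',a,'shift',R.T@(np.array(P)-s['position']),'turn',None if ang is None else (a-ang+180)%360-180)
E
python3 - <<'E'
from h import *
for i in range(1): to([606.8,169.5,300],-1.2)
s=bot.get_state();T=bot.camera_model('wrist')['T'];print('cam in tool',s['tcp_rot'].T@(T[:3,3]-s['position']), s['tcp_rot'].T@T[:3,:3])
E
echo '{"moves":[[0, 0, -50, 0]]}' | python3 inch.py 1.0
```

```text
t 0.15 pos [ 159.29 -603.99  303.06] yang -75.2291988872812 shift [ 629.92 -633.83    4.13] turn -74.0291988872812
cam in tool [ 66.14  -0.36 -69.56] [[ 0.   -0.97 -0.26]
 [ 1.    0.   -0.  ]
 [ 0.   -0.26  0.97]]
time: 0.28
position: [159.0, -602.1, 348.4]
tcp_rot: [[0.967, 0.255, -0.001], [0.255, -0.967, 0.011], [0.001, -0.011, -1.0]]
ft_force: [-0.4, -1.6, -0.0]
grip_width: 1.0
grip_force: 0.0
```

```bash
echo '{"moves":[[39, -40, 0, -5], [79, -79, 0, -9], [118, -119, 0, -14], [158, -158, 0, -18], [197, -198, 0, -23], [236, -238, 0, -28], [276, -277, 0, -32], [315, -317, 0, -37]]}' | python3 inch.py; python3 - <<'E'
from h import *
to([606.8,169.5,350],-1.2)
E
```

```text
time: 1.27
position: [383.6, -215.8, 353.9]
tcp_rot: [[0.617, 0.787, 0.0], [0.787, -0.617, -0.0], [0.0, 0.0, -1.0]]
ft_force: [0.8, -1.7, 0.8]
grip_width: 1.003
grip_force: 0.0
t 1.275 pos [ 383.62 -215.8   353.85] yang -38.0946649001132 shift [440.92 -62.08   3.85] turn -36.894664900113185
```

```bash
echo '{"moves":[[55, -8, 0, -5], [110, -16, 0, -9], [165, -23, 0, -14], [220, -31, 0, -18], [276, -39, 0, -23], [331, -47, 0, -28], [386, -54, 0, -32], [441, -62, 0, -37]]}' | python3 inch.py; echo '{"moves":[[0, 0, 50, 0], [0, 0, 100, 0], [0, 0, 140, 0], [0, 0, 140, 0]]}' | python3 inch.py; python3 - <<'E'
from h import *
to([606.8,169.5,84],-1.2)
print(bot.camera_model('wrist'))
cv2.imwrite('pics/w1.png',bot.get_image('wrist'))
E
```

```text
time: 2.28
position: [607.9, 169.0, 353.5]
tcp_rot: [[0.019, 1.0, -0.0], [1.0, -0.019, -0.0], [-0.0, -0.0, -1.0]]
ft_force: [0.2, 0.3, -0.5]
grip_width: 1.001
grip_force: 0.0
time: 2.78
position: [604.6, 166.9, 209.2]
tcp_rot: [[0.021, 1.0, -0.009], [1.0, -0.021, -0.001], [-0.002, -0.009, -1.0]]
ft_force: [-0.2, 0.8, -0.2]
grip_width: 0.999
grip_force: 0.0
t 2.775 pos [604.57 166.94 209.23] yang -1.2237051200749978 shift [  2.8   3.3 125.2] turn -0.023705120074993147
{'vertical_fov': 71.18799157755561, 'cx': 319.98149003928256, 'cy': 198.9266907423479, 'T': array([[  1.  ,  -0.02,  -0.01, 606.91],
       [ -0.02,  -0.97,  -0.26, 233.21],
       [ -0.01,   0.26,  -0.97, 278.73],
       [  0.  ,   0.  ,   0.  ,   1.  ]])}
```

View pics/w1.png

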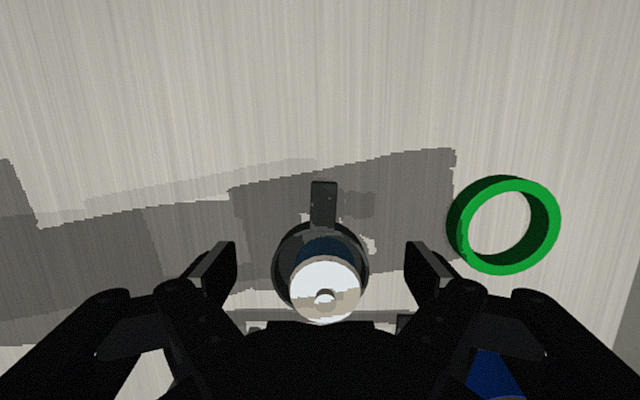

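The wrist view shows the handle's end at px (312–337,182) and its root near (310–335,226). It lies between the fingers, which are clear of it.

```bash
python3 - <<'E'
from h import *
g=cv2.imread('pics/w1.png').max(2)
m=bot.camera_model('wrist')
for r in (186,195,205,215,223):
    row=g[r,295:350]; print(r, 295+np.where(row<48)[0][[0,-1]])
for p in [(312,182),(337,182),(310,226),(335,226)]: print(onz('wrist',p,35,m))
to([606.8,169.5,84],-1.2)
E
```

```text
186 [311 336]
195 [311 336]
205 [314 335]
215 [311 335]
223 [303 338]
[599.19 182.92  35.  ]
[621.7  182.46  35.  ]
[596.11 140.82  35.  ]
[619.61 140.36  35.  ]
t 2.825 pos [606.37 167.16 212.53] yang -1.2284795856309982 shift [  2.43   0.85 128.52] turn -0.028479585631004056
```

```bash
echo '{"moves":[[2, 2, 40, 2], [2, 2, 80, 2], [2, 2, 110, 2], [2, 2, 122, 2], [2, 2, 126, 2], [2, 2, 126, 2], [2, 2, 126, 2], [2, 2, 126, 2]]}' | python3 inch.py; python3 - <<'E'
from h import *
to([608.8,169.5,84],-3)
cv2.imwrite('pics/w2.png',bot.get_image('wrist'))
E
```

```text
time: 3.82
position: [609.9, 169.3, 89.0]
tcp_rot: [[0.056, 0.998, 0.002], [0.998, -0.056, 0.0], [0.0, 0.002, -1.0]]
ft_force: [0.4, 0.3, -0.3]
grip_width: 0.999
grip_force: 0.0
t 3.825 pos [609.93 169.34  88.96] yang -3.2290671506845348 shift [ 0.1  -1.15  4.96] turn -0.22906715068452854
```

View pics/w2.png

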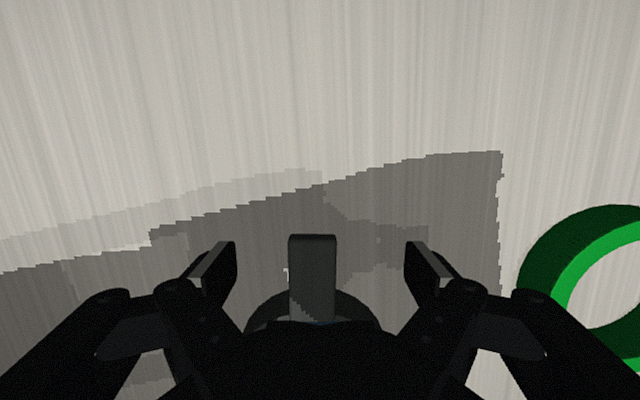

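The handle is square to the fingers. It is centred at px 312 against the gripper's centre at 320, so about 4 mm towards −tool y. I'll correct that, lower by 4 mm and close.

```bash
echo '{"moves":[[0, -2, 2, 0], [0, -4, 4, 0], [0, -4, 4, 0], [0, -4, 4, 0]]}' | python3 inch.py;  echo '{"moves":[[0, 0, 0, 0], [0, 0, 0, 0], [0, 0, 0, 0], [0, 0, 0, 0], [0, 0, 0, 0], [0, 0, 0, 0], [0, 0, 0, 0], [0, 0, 0, 0]]}' | python3 inch.py 0.0; python3 - <<'E'
from h import *
to([608.8,169.5,84],-1.2)
E
```

```text
time: 4.38
position: [605.3, 169.5, 83.8]
tcp_rot: [[0.056, 0.998, -0.0], [0.998, -0.056, -0.0], [-0.0, -0.0, -1.0]]
ft_force: [-0.8, 0.9, -0.1]
grip_width: 0.998
grip_force: 0.0
time: 5.38
position: [605.4, 169.5, 84.1]
tcp_rot: [[0.056, 0.998, 0.0], [0.998, -0.056, 0.0], [0.0, 0.0, -1.0]]
ft_force: [-1.2, 0.3, 4.1]
grip_width: 0.265
grip_force: 59.2
t 5.375 pos [605.44 169.46  84.11] yang -3.228590448597715 shift [0.23 3.35 0.11] turn -2.0285904485977255
```

```bash
python3 - <<'E'
from h import *
a=cv2.imread('pics/top0.png').astype(int)
b,g,r=a[...,0],a[...,1],a[...,2]
m=((r-b>60)&(r>1.3*g)).astype(np.uint8); m[:,:290]=0;m[:,345:]=0
n,l,st,c=cv2.connectedComponentsWithStats(m)
for k,(lo,hi) in {'L':(290,318),'R':(318,345)}.items():
    ys,xs=np.where(m[:,lo:hi]); xs=xs+lo
    P=np.array([onz('top',p,190)[:2] for p in zip(xs,ys)],dtype=np.float32)
    vx,vy,x0,y0=cv2.fitLine(P,cv2.DIST_HUBER,0,.01,.01).ravel(); s=np.sign(vx)
    print(k,len(P),np.degrees(np.arctan2(vy*s,vx*s)),x0,y0,P.min(0),P.max(0))
# side view tubes too
s_=cv2.imread('pics/side0.png').astype(int); b,g,r=s_[...,0],s_[...,1],s_[...,2]
m=((r-b>80)&(r>1.3*g)).astype(np.uint8); m[:160]=0; m[230:]=0
n,l,st,c=cv2.connectedComponentsWithStats(cv2.morphologyEx(m,cv2.MORPH_CLOSE,np.ones((9,9))))
for i in range(1,n):
    if st[i,4]<150: continue
    ys,xs=np.where((l==i)&(m>0)); P=np.array([onz('side',p,190)[:2] for p in zip(xs,ys)],dtype=np.float32)
    vx,vy,x0,y0=cv2.fitLine(P,cv2.DIST_HUBER,0,.01,.01).ravel(); s=np.sign(vx)
    print('side',len(P),np.degrees(np.arctan2(vy*s,vx*s)),x0,y0,P.min(0),P.max(0))
E
```

```text
L 478 -1.5691341 583.03937 -15.079158 [474.78 -22.15] [699.21  -6.1 ]
R 443 -1.282505 580.4015 -85.82449 [472.18 -93.16] [696.44 -78.17]
side 508 -1.4629073 580.72974 -30.893711 [471.39 -41.26] [698.54 -20.7 ]
side 567 -1.5740306 579.193 -101.47102 [ 469.28 -111.41] [696.2  -91.67]
```

```bash
echo '{"moves":[[-6, -2, 0, -0.5], [-14, -4, 0, -1], [-23, -7, 0, -1.5], [-34, -10, 0, -1.8], [-45, -10.6, 0, -1.8], [-56, -10.6, 0, -1.8], [-67, -10.6, 0, -1.8], [-76.5, -10.6, 0, -1.8]]}' | python3 inch.py; echo '{"moves":[[0, 0, 0, 0], [0, 0, 0, 0]]}' | python3 inch.py; python3 - <<'E'
from h import *
to([590.5,93.7,84],-1.45)
a=np.hstack([cv2.resize(bot.get_image(n)[y:y+200,x:x+200],(400,400)) for n,x,y in (('top',190,110),('side',200,130))])
cv2.imwrite('pics/m1.png',cv2.convertScaleAbs(a,alpha=1.5))
E
```

```text
time: 6.38
position: [590.2, 93.1, 84.1]
tcp_rot: [[0.025, 1.0, -0.0], [1.0, -0.025, 0.001], [0.001, -0.0, -1.0]]
ft_force: [0.5, 5.0, 2.8]
grip_width: 0.263
grip_force: 59.4
time: 6.62
position: [590.3, 92.3, 84.0]
tcp_rot: [[0.025, 1.0, -0.001], [1.0, -0.025, -0.002], [-0.002, -0.001, -1.0]]
ft_force: [-1.4, -4.3, 3.8]
grip_width: 0.267
grip_force: 59.5
t 6.625 pos [590.28  92.31  83.95] yang -1.4408500240089908 shift [ 1.4   0.18 -0.05] turn 0.009149975991022075
```

View pics/m1.png

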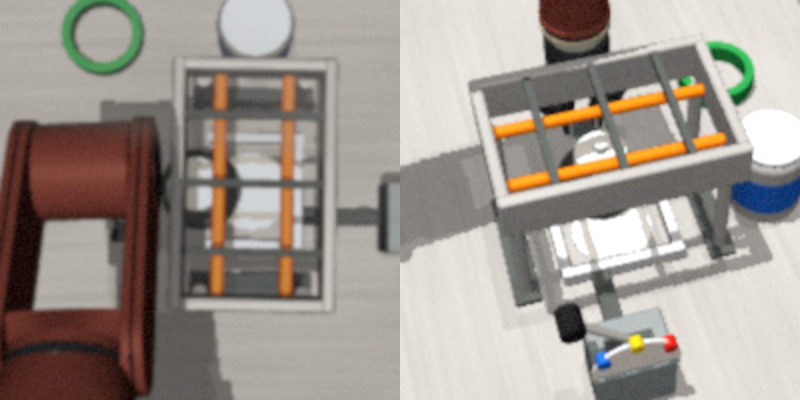

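The side and top views show the dish in the mouth of the lane, between the kerbs, with the crock upright in it and the hood clear. Next I release, rise, back out and turn 90°, ready to push the handle's end with the back of the open finger.

```bash
echo '{"moves":[[0, 0, 0, 0], [0, 0, 0, 0], [0, 0, 0, 0], [0, 0, 0, 0], [0, 0, 0, 0], [0, 0, 0, 0]]}' | python3 inch.py 1.0; echo '{"moves":[[0, 0, -20, 0], [0, 0, -50, 0], [20, 0, -70, 0], [50, 0, -70, 0], [85, 0, -70, 0], [85, 0, -70, 0]]}' | python3 inch.py; echo '{"moves":[[0, 0, 0, 10], [0, 0, 0, 20], [0, 0, 0, 30], [0, 0, 0, 40], [0, 0, 0, 50], [0, 0, 0, 60], [0, 0, 0, 70], [0, 0, 0, 80]]}' | python3 inch.py;echo '{"moves":[[0, 0, 0, 10], [0, 0, 0, 10], [0, 0, 0, 10]]}' | python3 inch.py; python3 - <<'E'
from h import *
to([592.4,177,78],-91.45)
cv2.imwrite('pics/w3.png',bot.get_image('wrist'))
E
```

```text
time: 7.48
position: [590.5, 93.7, 83.9]
tcp_rot: [[0.025, 1.0, 0.0], [1.0, -0.025, 0.0], [0.0, 0.0, -1.0]]
ft_force: [0.2, -0.3, 0.9]
grip_width: 1.0
grip_force: 0.0
time: 8.22
position: [592.9, 180.8, 155.7]
tcp_rot: [[0.022, 1.0, 0.002], [1.0, -0.022, 0.001], [0.001, 0.002, -1.0]]
ft_force: [0.3, -0.3, 0.5]
grip_width: 1.001
grip_force: 0.0
time: 9.22
position: [592.9, 177.7, 154.9]
tcp_rot: [[0.99, 0.143, 0.001], [0.143, -0.99, -0.0], [0.001, 0.0, -1.0]]
ft_force: [0.9, -0.5, -1.3]
grip_width: 1.0
grip_force: 0.0
time: 9.6
position: [592.8, 178.2, 154.4]
tcp_rot: [[1.0, -0.022, 0.001], [-0.022, -1.0, -0.0], [0.001, 0.0, -1.0]]
ft_force: [0.9, 1.3, 0.4]
grip_width: 1.002
grip_force: 0.0
t 9.6 pos [592.78 178.19 154.44] yang -91.26085633058858 shift [-0.39  1.19 76.44] turn 0.1891436694114077
```

View pics/w3.png

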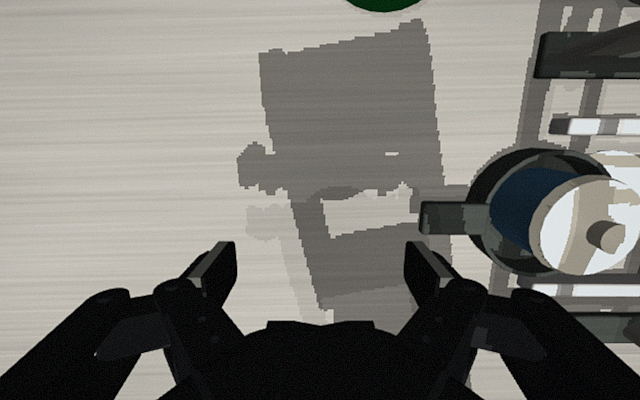

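The wrist view shows the handle's end at px (421,203–232), ahead of the right finger. The kerbs are at rows 117–133 and 283–296.

```bash
python3 - <<'E'
from h import *
m=bot.camera_model('wrist')
for p,z in [((421,203),35),((421,232),35),((488,205),35),((488,234),35),((548,117),20),((640,118),20),((525,285),20),((640,288),20),((552,132),20),((638,134),20)]: print(p,onz('wrist',p,z,m))
g=cv2.imread('pics/w3.png').max(2)
for c in (430,445,460): print(c,g[195:245,c])
E
```

```text
(421, 203) [603.41 107.75  35.  ]
(421, 232) [581.58 106.18  35.  ]
(488, 205) [600.92  60.53  35.  ]
(488, 234) [578.98  57.6   35.  ]
(548, 117) [659.77  17.91  20.  ]
(640, 118) [657.67 -46.55  20.  ]
(525, 285) [526.86  11.64  20.  ]
(640, 288) [522.04 -83.62  20.  ]
(552, 132) [649.45  13.14  20.  ]
(638, 134) [646.72 -48.14  20.  ]
430 [116 111 106 101 106  83  32  16  23  34  44  39  46  43  45  46  45  41
  39  46  40  46  46  52  41  44  42  43  41  42  38  38  37  37  37  40
  35  40  36  71 119 123 123 123 120 124 118 124 126 123]
445 [118 108  98 104 103  95  55  12  24  41  51  51  54  48  50  50  45  48
  52  50  53  49  49  56  47  46  48  48  46  51  46  51  50  47  50  49
  50  50  38  77 114 122 121 120 115 119 124 115 119 120]
460 [108  99 103 102 105  94  50  17  28  34  44  46  50  51  50  51  51  45
  55  55  50  50  50  49  56  52  48  48  50  50  50  51  41  50  55  52
  49  51  38  78 176 203 199 196 195 198 198 200 200 198]
```

```bash
echo '{"moves":[[-0.5, 0, 30, 0.2], [-0.5, 0, 55, 0.2], [-0.5, 0, 70, 0.2], [-0.5, 0, 76, 0.2], [-0.5, 0, 76, 0.2], [-0.5, 0, 76, 0.2]]}' | python3 inch.py; echo '{"moves":[[0, 4, 0, 0], [0, 8, 0, 0], [0, 12, 0, 0], [0, 15, 0, 0], [0, 18, 0, 0], [0, 18, 0, 0]]}' | python3 inch.py; python3 - <<'E'
from h import *
to([590.5,100.7,78],-91.45)
cv2.imwrite('pics/w4.png',bot.get_image('wrist'))
E
```

```text
time: 10.4
position: [592.9, 178.8, 79.0]
tcp_rot: [[1.0, -0.028, 0.002], [-0.028, -1.0, 0.0], [0.002, -0.0, -1.0]]
ft_force: [-0.5, 0.3, -0.4]
grip_width: 1.001
grip_force: 0.0
time: 11.15
position: [591.6, 160.5, 77.9]
tcp_rot: [[1.0, -0.029, -0.0], [-0.029, -1.0, -0.0], [-0.0, 0.0, -1.0]]
ft_force: [-0.4, 0.1, -1.8]
grip_width: 1.001
grip_force: 0.0
t 11.15 pos [591.55 160.5   77.92] yang -91.64094213809979 shift [ 0.66 59.81 -0.08] turn -0.19094213809978555
```

View pics/w4.png

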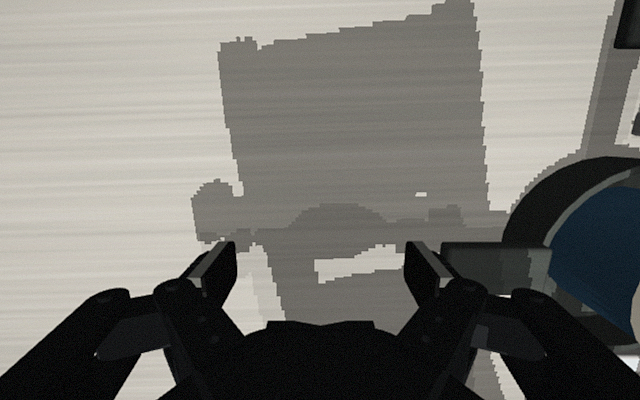

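The finger's back sits square behind the handle's end, which is at px (441,243–292). I'll start a slow push.

```bash
echo '{"moves":[[0, 3, 0, 0], [0, 6, 0, 0], [0, 10, 0, 0], [0, 14, 0, 0], [0, 18, 0, 0], [0, 22, 0, 0], [0, 26, 0, 0], [0, 30, 0, 0]]}' | python3 inch.py; echo '{"moves":[[0, 4, 0, 0], [0, 8, 0, 0], [0, 11, 0, 0], [0, 14, 0, 0], [0, 16, 0, 0], [0, 16, 0, 0]]}' | python3 inch.py; python3 - <<'E'
from h import *
to([590.5,100.7,78],-91.45)
w=bot.get_image('wrist')
t=cv2.convertScaleAbs(cv2.resize(bot.get_image('top')[130:270,260:370],None,fx=2.85,fy=2.857),alpha=1.5)
cv2.imwrite('pics/m2.png',np.hstack([cv2.resize(w,(480,300)),cv2.resize(t,(236,300))]))
E
```

```text
time: 12.2
position: [590.7, 130.4, 77.9]
tcp_rot: [[1.0, -0.028, -0.0], [-0.028, -1.0, -0.0], [-0.0, 0.0, -1.0]]
ft_force: [0.1, 4.0, -0.8]
grip_width: 1.001
grip_force: 1.9
time: 12.95
position: [590.2, 114.3, 77.9]
tcp_rot: [[1.0, -0.028, -0.0], [-0.028, -1.0, -0.0], [-0.0, 0.0, -1.0]]
ft_force: [-0.3, 1.5, 0.1]
grip_width: 0.995
grip_force: 0.9
t 12.95 pos [590.23 114.33  77.86] yang -91.63126343564282 shift [ 0.65 13.62 -0.14] turn -0.1812634356428191
```

View pics/m2.png

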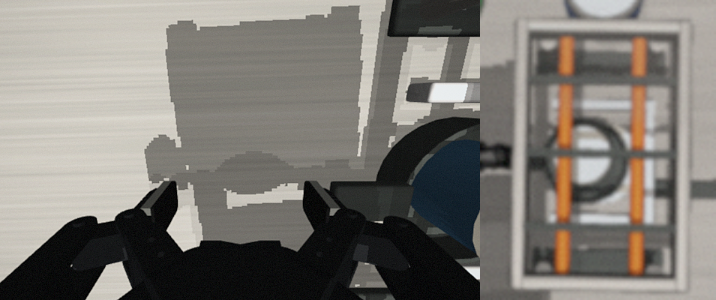

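The dish is moving straight in, centred between the kerbs, with its handle in line. I'll continue gently until it meets the stop.

```bash
echo '{"moves":[[0, 3, 0, 0], [0, 6, 0, 0], [0, 8, 0, 0], [0, 10, 0, 0], [0, 10, 0, 0]]}' | python3 inch.py; echo '{"moves":[[0, 1, 0, 0], [0, 2, 0, 0], [0, 3, 0, 0], [0, 3, 0, 0]]}' | python3 inch.py;  echo '{"moves":[[0, 1, 0, 0], [0, 2, 0, 0], [0, 2, 0, 0]]}' | python3 inch.py
```

```text
time: 13.68
position: [590.0, 104.4, 77.9]
tcp_rot: [[1.0, -0.029, -0.0], [-0.029, -1.0, -0.0], [-0.0, 0.0, -1.0]]
ft_force: [0.6, 2.1, -0.3]
grip_width: 1.006
grip_force: 1.1
time: 14.18
position: [589.9, 101.6, 77.9]
tcp_rot: [[1.0, -0.028, -0.0], [-0.028, -1.0, -0.0], [-0.0, 0.0, -1.0]]
ft_force: [0.2, 2.7, -0.0]
grip_width: 1.0
grip_force: 1.6
time: 14.55
position: [589.8, 99.5, 77.9]
tcp_rot: [[1.0, -0.029, -0.0], [-0.029, -1.0, -0.0], [-0.0, 0.0, -1.0]]
ft_force: [-0.4, 3.0, -0.2]
grip_width: 0.999
grip_force: 1.6
```

```bash
for i in 1 2; do echo '{"moves":[[0, 1, 0, 0], [0, 1.5, 0, 0], [0, 1.5, 0, 0]]}' | python3 inch.py | grep -E 'pos|ft|width|force'; done
```

```text
position: [589.8, 98.1, 77.9]
ft_force: [0.6, 3.1, -0.7]
grip_width: 0.998
grip_force: 1.6
position: [589.7, 96.6, 77.9]
ft_force: [-0.1, 4.1, -0.4]
grip_width: 1.0
grip_force: 1.6
```

```bash
for i in 1 2; do echo '{"moves":[[0, 1, 0, 0], [0, 1.5, 0, 0], [0, 1.5, 0, 0]]}' | python3 inch.py | grep -E 'pos|ft|width|force'; done; python3 - <<'E'
from h import *
w=bot.get_image('wrist')
t=cv2.convertScaleAbs(cv2.resize(bot.get_image('top')[165:240,265:355],None,fx=5,fy=5,interpolation=cv2.INTER_CUBIC),alpha=1.5)
cv2.imwrite('pics/t3.png',t)
cv2.imwrite('pics/w5.png',w)
E
```

```text
position: [589.7, 95.9, 78.0]
ft_force: [0.7, 7.2, 0.1]
grip_width: 1.003
grip_force: 3.3
position: [589.7, 95.6, 78.1]
ft_force: [-0.1, 11.7, -0.3]
grip_width: 1.001
grip_force: 6.0
```

The force rises from y≈96 (3→12 N with under 1 mm of travel), so the dish is against the stop. I've used all 10 picture views, so from here I check by numbers only. Next I back off and rise.

```bash
echo '{"moves":[[0, -3, 0, 0], [0, -10, 0, 0], [0, -30, 0, 0], [0, -60, -30, 0], [0, -80, -76, 0], [0, -80, -76, 0], [0, -80, -76, 0], [0, -80, -76, 0]]}' | python3 inch.py; python3 - <<'E'
from h import *
s=bot.get_state();print(s['position'])
m=bot.camera_model('wrist'); w=bot.get_image('wrist'); cv2.imwrite('pics/w6.png',w); g=w.max(2).astype(int)
# predicted px of handle corners if home
O=np.array([586.8,-51.3]);xh=np.array([-.0253,-.9997]);yh=np.array([.9997,-.0253])
def W(x,y,z): p=O+x*xh+y*yh; return [p[0],p[1],z]
for c in [(-95,12),(-95,-12),(-55,12),(-55,-12)]: print(c,proj('wrist',W(*c,35),m))
mask=(g<62).astype(np.uint8)
for c in range(500,600,10): 
    print(c,[ (i,) for i in np.where(np.diff(mask[170:270,c]))[0]+171])
E
```

```text
time: 17.15
position: [590.9, 173.4, 152.2]
tcp_rot: [[1.0, -0.029, -0.003], [-0.029, -1.0, -0.001], [-0.003, 0.001, -1.0]]
ft_force: [0.4, 0.5, -0.1]
grip_width: 1.0
grip_force: 0.0
[590.87 173.37 152.19]
(-95, 12) [507.88 200.89]
(-95, -12) [502.05 233.17]
(-55, 12) [565.65 200.73]
(-55, -12) [557.99 233.03]
500 [(np.int64(224),), (np.int64(228),)]
510 [(np.int64(198),), (np.int64(217),), (np.int64(220),), (np.int64(221),)]
520 [(np.int64(198),), (np.int64(202),)]
530 [(np.int64(198),), (np.int64(232),)]
540 [(np.int64(198),), (np.int64(232),)]
550 [(np.int64(179),), (np.int64(227),), (np.int64(231),), (np.int64(245),)]
560 [(np.int64(202),), (np.int64(231),), (np.int64(253),)]
570 [(np.int64(202),), (np.int64(232),), (np.int64(233),), (np.int64(236),), (np.int64(241),), (np.int64(252),), (np.int64(259),)]
580 [(np.int64(184),), (np.int64(190),), (np.int64(234),), (np.int64(237),), (np.int64(246),), (np.int64(250),), (np.int64(265),)]
590 [(np.int64(175),), (np.int64(177),), (np.int64(248),), (np.int64(252),), (np.int64(265),)]
```

```bash
python3 - <<'E'
from h import *
def mid(a,b):
    o1,d1=ray('top',a);o2,d2=ray('side',b)
    A=np.stack([d1,-d2],1);t=np.linalg.lstsq(A,o2-o1,rcond=None)[0];p,q=o1+t[0]*d1,o2+t[1]*d2
    return (p+q)/2,np.linalg.norm(p-q)
T=cv2.imread('pics/top0.png').astype(int);S=cv2.imread('pics/side0.png').astype(int)
def cen(a,box,f):
    x0,x1,y0,y1=box;s=a[y0:y1,x0:x1];ys,xs=np.where(f(s[...,0],s[...,1],s[...,2]));return (xs.mean()+x0,ys.mean()+y0),len(xs)
F={'blue':lambda b,g,r:(b>r+50)&(b>g+30),'red':lambda b,g,r:(r>g+50)&(r>b+50),'yellow':lambda b,g,r:(r>b+50)&(g>b+50),'knob':lambda b,g,r:np.maximum(np.maximum(b,g),r)<24}
O=np.array([586.8,-51.3]);xh=np.array([-.0253,-.9997]);yh=np.array([.9997,-.0253])
for k,f in F.items():
    a,n=cen(T,(380,425,190,260) if k!='knob' else (392,416,236,256),f);b,n2=cen(S,(290,345,290,320) if k!='knob' else (272,298,275,305),f)
    p,e=mid(a,b);d=p[:2]-O;print(k,a,n,b,n2,p,e,'warmer',d@xh,d@yh)
to([493.9,-238.5,260],-91.45)
E
```

```text
blue (np.float64(412.0769230769231), np.float64(234.15384615384616)) 13 (np.float64(300.45454545454544), np.float64(309.77272727272725)) 44 [ 515.27 -266.62  105.22] 0.7730662159706986 warmer 217.0604201843898 -66.06452773379684
red (np.float64(412.5), np.float64(203.0)) 12 (np.float64(334.72727272727275), np.float64(301.1363636363636)) 44 [ 584.94 -269.02  105.19] 1.731167029090688 warmer 217.6994450366349 3.646274239695829
yellow (np.float64(414.0), np.float64(218.5)) 20 (np.float64(317.7037037037037), np.float64(301.0925925925926)) 54 [ 550.09 -267.67  123.01] 1.0702639037163135 warmer 217.22920752451674 -31.227809163395182
knob (np.float64(402.9549549549549), np.float64(244.82882882882882)) 111 (np.float64(285.5), np.float64(292.58088235294116)) 136 [ 493.74 -239.21  137.8 ] 0.5424718414487696 warmer 190.2079575009693 -88.28041926720746
t 17.2 pos [590.96 173.23 152.17] yang -91.6620354313212 shift [ -85.4   414.44 -107.32] turn -0.21203543132119762
```

```bash
echo '{"moves":[[0, 0, -55, 0], [0, 0, -110, 0], [0, 0, -168, 0], [0, 0, -168, 0], [0, 0, -168, 0]]}' | python3 inch.py; echo '{"moves":[[-9, 45, 0, -0.2], [-20, 97, 0, -0.2], [-31, 150, 0, -0.2], [-42, 203, 0, -0.2], [-53, 256, 0, -0.2], [-64, 309, 0, -0.2], [-75, 362, 0, -0.2], [-85.8, 415, 0, -0.2]]}' | python3 inch.py;echo '{"moves":[[0, 0, 0, 0], [0, 0, 0, 0], [0, 0, 0, 0]]}' | python3 inch.py; python3 - <<'E'
from h import *
to([493.2,-239.3,201],-91.45)
m=bot.camera_model('wrist');w=bot.get_image('wrist')
g=w.max(2)
for z in (140,147): print('pred',proj('wrist',[493.7,-239.2,z],m))
p=proj('wrist',[493.7,-239.2,144],m).astype(int)
print(g[p[1]-50:p[1]+50:4,p[0]-60:p[0]+61:5])
E
```

```text
time: 17.82
position: [591.6, 173.2, 320.7]
tcp_rot: [[1.0, -0.029, -0.002], [-0.029, -1.0, -0.0], [-0.002, 0.0, -1.0]]
ft_force: [-0.3, -0.7, -1.1]
grip_width: 0.996
grip_force: 0.0
time: 18.82
position: [492.7, -239.9, 318.8]
tcp_rot: [[1.0, -0.025, -0.004], [-0.025, -1.0, 0.003], [-0.004, -0.003, -1.0]]
ft_force: [0.8, -0.1, -0.2]
grip_width: 0.996
grip_force: 0.0
time: 19.2
position: [494.4, -237.4, 320.8]
tcp_rot: [[1.0, -0.024, -0.001], [-0.024, -1.0, 0.001], [-0.001, -0.001, -1.0]]
ft_force: [-0.0, 0.2, 0.4]
grip_width: 0.997
grip_force: 0.0
t 19.2 pos [ 494.43 -237.39  320.83] yang -91.3479168141388 shift [ -1.01   2.1  119.83] turn 0.10208318586120413
pred [323.02 197.85]
pred [323.08 199.85]
[[125 168 205 213 211 207 218 108 103  97 101  79 101  64 102 102 104  71
  183 163 193 194 201 197 196]
 [119 199 196 194 197 201 209 105  99  97  98  77  99  54 101 100 102  65
  181 193 187 192 195 193 190]
 [120 209 202 205 204 199 213 187  88 182  87  82 105  58 101  98 102  67
  161 199 200 197 203 201 198]
 [126 125 219 205 209 205 213 177 175 173 173 159 101  72 100  99 105  64

[... 1536 characters left out ...]
00 132 187 173 175 172 174 171 169 171
  167 167 171 170 175 173 174]
 [119 117 121 121 118 108 105  93  92 178 195 196 173 180 175 176 179 176
  183 181 183 180 184 186 185]
 [117 116 119 119 122  98 101 185 182 197 193 195 194 183 176 176 181 180
  177 179 178 177 178 180 177]
 [118 116 116 121 114 101 168 181 179 196 195 194 196 196 194 178 184 182
  184 185 183 178 183 183 180]
 [124 121 125 117  97 100 184 185 200 198 199 199 197 192 191 196 180 179
  181 175 184 177 184 182 197]
 [119 122 123 123 103  87 181 185 201 192 192 196 195 191 197 196 196 187
  181 179 180 181 184 180 198]
 [122 122 117  99 101 190 182 195 196 197 194 197 196 197 189 192 194 191
  200 174 178 179 176 188 188]]
```

The knob shows as a dark patch within about 2 px of the predicted place. I'll descend and pinch it.

```bash
echo '{"moves":[[-1, 1.5, 45, 0], [-1, 1.5, 85, 0], [-1, 1.5, 110, 0], [-1, 1.5, 120, 0], [-1, 1.5, 120, 0], [-1, 1.5, 120, 0]]}' | python3 inch.py; echo '{"moves":[[0, 0, 0, 0], [0, 0, 0, 0], [0, 0, 0, 0], [0, 0, 0, 0], [0, 0, 0, 0], [0, 0, 0, 0], [0, 0, 0, 0], [0, 0, 0, 0]]}' | python3 inch.py 0.0; python3 - <<'E'
from h import *
to([552,-240.4,224],-91.45)
E
```

```text
time: 20.0
position: [494.2, -240.4, 203.5]
tcp_rot: [[1.0, -0.024, 0.002], [-0.024, -1.0, -0.001], [0.002, 0.001, -1.0]]
ft_force: [0.6, -0.6, 0.4]
grip_width: 0.996
grip_force: 0.0
time: 21.0
position: [493.3, -240.6, 202.3]
tcp_rot: [[1.0, -0.025, 0.0], [-0.025, -1.0, -0.001], [0.0, 0.001, -1.0]]
ft_force: [-3.3, -3.0, 5.9]
grip_width: 0.34
grip_force: 61.6
t 21.0 pos [ 493.3  -240.57  202.33] yang -91.44017989068067 shift [ 58.68  -1.63 -21.66] turn 0.009820109319321091
```

```bash
echo '{"moves":[[5, 0, -4.6, 0], [11, 0, -8.6, 0], [18, 0, -13.1, 0], [26, 0, -16.8, 0], [33.5, 0, -19.8, 0], [42, 0, -21.8, 0], [50, 0, -23.1, 0], [58.6, 0, -23.5, 0]]}' | python3 inch.py; echo '{"moves":[[0, 0, 0, 0], [0, 0, 0, 0]]}' | python3 inch.py; python3 - <<'E'
from h import *
to([552,-240.4,224],-91.45)
print(bot.get_state()['moment'])
T=bot.get_image('top').astype(int);S=bot.get_image('side').astype(int)
cv2.imwrite('pics/t9.png',T);cv2.imwrite('pics/s9.png',S)
E
```

```text
time: 22.0
position: [549.7, -242.1, 223.3]
tcp_rot: [[1.0, -0.025, -0.007], [-0.025, -1.0, 0.0], [-0.007, -0.0, -1.0]]
ft_force: [-6.4, -5.2, -1.5]
grip_width: 0.344
grip_force: 59.2
time: 22.25
position: [550.4, -242.1, 223.3]
tcp_rot: [[1.0, -0.025, -0.005], [-0.025, -1.0, 0.0], [-0.005, -0.0, -1.0]]
ft_force: [-4.8, -5.4, -3.1]
grip_width: 0.344
grip_force: 60.1
t 22.25 pos [ 550.38 -242.12  223.34] yang -91.4420599770097 shift [ 1.58 -1.76 -0.66] turn 0.007940022990283069
[-0.78  1.   -0.09][ WARN:0@3.816] global loadsave.cpp:1063 imwrite_ Unsupported depth image for selected encoder is fallbacked to CV_8U.
```

```bash
echo '{"moves":[[0.8, 0, 0, 0], [0.8, 0, 0, 0], [0.8, 0, 0, 0], [0.8, 0, 0, 0]]}' | python3 inch.py; echo '{"moves":[[0, 0, 0, 0], [0, 0, 0, 0], [0, 0, 0, 0], [0, 0, 0, 0], [0, 0, 0, 0], [0, 0, 0, 0]]}' | python3 inch.py 1.0; echo '{"moves":[[0, 0, -30, 0], [0, 0, -70, 0], [0, 0, -110, 0], [0, 0, -110, 0], [0, 0, -110, 0], [0, 0, -110, 0], [0, 0, -110, 0]]}' | python3 inch.py; python3 - <<'E'
from h import *
O=np.array([586.8,-51.3]);xh=np.array([-.0253,-.9997]);yh=np.array([.9997,-.0253])
s=bot.get_state();m=bot.camera_model('wrist');w=bot.get_image('wrist');cv2.imwrite('pics/w10.png',w)
print(s['position'])
H=[*(O+190*xh-30*yh),170]
p=proj('wrist',H,m);print('pred knob (straight up)',p)
g=w.max(2)<45; x,y=p.astype(int); n,l,st,c=cv2.connectedComponentsWithStats(g.astype(np.uint8))
for i in range(1,n):
    if st[i,4]>200: print(st[i],c[i])
c0,r0=np.round(p).astype(int)
wi=w.astype(int)
b,gg,r=wi[...,0],wi[...,1],wi[...,2]
for k,f in {'y':(r>b+60)&(gg>b+60),'b':(b>r+60)&(b>gg+30),'r':(r>gg+70)&(r>b+70)}.items():
    n,l,st,c=cv2.connectedComponentsWithStats(f.astype(np.uint8))
    for i in range(1,n):
        if st[i,4]>25: print(k,st[i],c[i],onz('wrist',c[i],123 if k=='y' else 105,m))
S=bot.get_image('side').max(2);cv2.imwrite('pics/s10.png',S)
q=proj('side',H);print('side pred',q)
n,l,st,c=cv2.connectedComponentsWithStats((S[240:330,250:350]<30).astype(np.uint8))
for i in range(1,n):
    if st[i,4]>30: print(st[i],c[i]+[250,240])
E
```

```text
time: 22.85
position: [550.6, -242.1, 223.3]
tcp_rot: [[1.0, -0.025, -0.006], [-0.025, -1.0, 0.0], [-0.006, -0.0, -1.0]]
ft_force: [-6.5, -5.6, -1.5]
grip_width: 0.338
grip_force: 60.1
time: 23.6
position: [552.8, -241.6, 225.5]
tcp_rot: [[1.0, -0.025, 0.0], [-0.025, -1.0, -0.0], [0.0, 0.0, -1.0]]
ft_force: [-0.9, 0.5, -0.9]
grip_width: 0.999
grip_force: 0.0
time: 24.48
position: [552.3, -241.4, 333.9]
tcp_rot: [[1.0, -0.025, -0.002], [-0.025, -1.0, 0.001], [-0.002, -0.001, -1.0]]
ft_force: [-0.0, 0.2, -0.7]
grip_width: 1.003
grip_force: 0.0
[ 552.32 -241.43  333.93]
pred knob (straight up) [319.94 202.37]
[ 557   21   18  219 1255] [564.72 126.87]
[187  51  48  24 245] [212.04  66.99]
[  0  78 140  95 585] [ 27.84 117.8 ]
[196 117  25  64 299] [212.32 145.3 ]
[627 156  13  77 700] [634.51 199.46]
[230 165  64  15 221] [255.81 169.22]
[  0 184 168  79 961] [ 68.89 248.98]
[304 198  35  30 982] [321.23 213.2 ]
[    0   242   640   158 57078] [331.67 343.62]
y [   0    7   29   57 1009] [12.5  36.08] [700.73  32.72 123.  ]
y [  98    7   28   57 1008] [111.11  35.42] [699.01 -56.25 123
[... 808 characters left out ...]
[  15   79   43   92 1729] [ 35.64 123.49] [625.2   51.79 105.  ]
r [ 111   80   33   91 1635] [127.14 124.25] [622.13 -42.74 105.  ]
r [442  82  59  69 416] [476.98 114.4 ] [ 623.04 -402.46  105.  ]
r [ 414  100   36   37 1042] [431.79 118.1 ] [ 620.53 -356.66  105.  ]
r [342 151  12  13 126] [347.17 156.26] [ 583.7  -270.01  105.  ]
r [  43  184   36   74 1285] [ 60.25 219.78] [519.99  54.59 105.  ]
r [ 130  184   29   74 1210] [143.58 219.95] [517.55 -39.85 105.  ]
r [ 66 272  21  25 383] [ 76.13 283.18] [439.    57.14 105.  ]
r [145 272  17  23 255] [152.82 280.31] [440.77 -36.37 105.  ]
side pred [314.65 276.66]
[ 64   7  20  24 149] [323.17 257.71]
[ 52  31  16  18 126] [310.34 281.75]
```

```bash
python3 - <<'E'
from h import *
m=bot.camera_model('wrist')
O=np.array([586.8,-51.3]);xh=np.array([-.0253,-.9997]);yh=np.array([.9997,-.0253])
for px in [(321.2,212.8)]:
  for z in (165,169): 
    p=onz('wrist',px,z,m);print('wrist',z,p,'yw',(p[:2]-O)@yh)
a=ray('wrist',(321.2,212.8),m);b=ray('side',(310.2,280.3))
t=np.linalg.lstsq(np.stack([a[1],-b[1]],1),b[0]-a[0],rcond=None)[0];print(a[0]+t[0]*a[1],b[0]+t[1]*b[1])
S=cv2.imread('pics/s10.png',0);print(S[262:296:2,294:326:2])
for th in (-.15,-.1,-.05,0):
    K=[*(O+190*xh+(-30+85*np.sin(th))*yh),85+85*np.cos(th)];print(th,proj('wrist',K,m),proj('side',K))
E
```

```text
wrist 165 [ 540.98 -241.51  165.  ] yw -40.98955319100235
wrist 169 [ 542.28 -241.54  169.  ] yw -39.69012942028561
[ 541.15 -241.52  165.5 ] [ 542.54 -242.74  165.04]
[[183 142 143 203 202 193 187 166 150 105 102  67  41  29  32  32]
 [204 147 135 145 144  95 102 102 101 100 109  72  57  32  34  38]
 [136  77  60  59  93  83  99  92 105 149 153  88  62  31  31  42]
 [100  80  63  61  89  92 137 172 173 172 175 104  68  26  11  23]
 [155  98  63  58  68  55  86  66  33  66 158 140  78  24  29  35]
 [174 134  55  52  42  30  33  41  31  21  58 111 101  93  95 105]
 [148 137  50  54  30  30  29  34  26  31   9 101 106 104 106 103]
 [119 119  49  52  26  28  24  32  34  33  16  88 105 132 144 154]
 [113 109  79  50  41  21  33  36  35  28  28  63 153 167 172 172]
 [107 103  95  53  44  21  31  38  35  30  25  16 117 117 121 148]
 [108 105 108  54  60  17  21  26  27  24  22  25 100 119 119 120]
 [109 106 118  66  62  35  14  13  21  21  22  24  90 118 113 119]
 [122 122 123  83  58  48  20  16   9  17  10  47 126 140 146 150]
 [120 120 120 113  53  62  36  15  11  23  88 144 151 150 150 150]
 [124 121 115 109 108 126 136 135  96  83  95 149 147 152 149 151]
 [ 93  85  85 135 146 140 140 140 121  80  75 147 152 152 154 150]
 [ 84  90  88 141 139 140 139 141 137  79  77 136 152 142 121 116]]
-0.15 [319.73 216.05] [308.13 278.54]
-0.1 [319.73 211.7 ] [310.29 277.86]
-0.05 [319.73 207.19] [312.47 277.23]
0 [319.73 202.56] [314.65 276.66]
```

Both the wrist and side views put the lever about 0.1 rad short of upright. I'll regrasp and nudge it.

```bash
echo '{"moves":[[-10, 0, 40, 0], [-10, 0, 80, 0], [-10, 0, 105, 0], [-10, 0, 112, 0], [-10, 0, 112, 0], [-10, 0, 112, 0]]}' | python3 inch.py | grep -E 'time|pos|ft'; echo '{"moves":[[0, 0, 0, 0], [0, 0, 0, 0], [0, 0, 0, 0], [0, 0, 0, 0], [0, 0, 0, 0], [0, 0, 0, 0], [0, 0, 0, 0]]}' | python3 inch.py 0.0| grep -E 'pos|ft|grip'; echo '{"moves":[[3, 0, -0.3, 0], [6, 0, -0.4, 0], [8.5, 0, -0.5, 0], [8.5, 0, -0.5, 0], [8.5, 0, -0.5, 0]]}' | python3 inch.py | grep -E 'pos|ft|grip'; echo '{"moves":[[0, 0, 0, 0], [0, 0, 0, 0], [0, 0, 0, 0], [0, 0, 0, 0], [0, 0, 0, 0], [0, 0, 0, 0]]}' | python3 inch.py 1.0| grep -E 'pos|ft|grip'; echo '{"moves":[[0, 0, -30, 0], [0, 0, -70, 0], [0, 0, -110, 0], [0, 0, -110, 0], [0, 0, -110, 0], [0, 0, -110, 0], [0, 0, -110, 0]]}' | python3 inch.py| grep -E 'time|pos|ft'
cat > k.py <<'E'
from h import *
O=np.array([586.8,-51.3]);xh=np.array([-.0253,-.9997]);yh=np.array([.9997,-.0253])
m=bot.camera_model('wrist');w=bot.get_image('wrist');S=bot.get_image('side')
print(bot.get_state()['position'])
n,l,st,c=cv2.connectedComponentsWithStats((w.max(2)<45).astype(np.uint8))
for i in range(1,n):
    if 600<st[i,4]<1400 and 280<c[i][0]<360: print('wrist knob',st[i],st[i][:2]+(st[i][2:4]-1)/2)
wi=w.astype(int);b,g,r=wi[...,0],wi[...,1],wi[...,2]
n,l,st,c=cv2.connectedComponentsWithStats(((r>b+60)&(g>b+60)).astype(np.uint8))
for i in range(1,n):
    if 300<c[i][0]<390 and st[i,4]>50: print('yellow',onz('wrist',c[i],123,m))
n,l,st,c=cv2.connectedComponentsWithStats((S.max(2)[265:295,296:330]<45).astype(np.uint8))
for i in range(1,n):
    if st[i,4]>60: print('side',st[i],c[i]+[296,265])
for th in (-.15,-.1,-.05,0,.05,.1):
    K=[*(O+190*xh+(-30+85*np.sin(th))*yh),85+85*np.cos(th)];print(th,proj('wrist',K,m),proj('side',K))
E
python3 k.py
```

```text
time: 25.32
position: [543.5, -241.9, 225.1]
ft_force: [0.6, 0.1, 0.6]
position: [542.9, -241.9, 224.0]
ft_force: [-1.1, -3.7, 5.1]
grip_width: 0.341
grip_force: 61.4
position: [550.0, -242.1, 224.0]
ft_force: [-6.4, -4.9, 7.7]
grip_width: 0.339
grip_force: 62.0
position: [551.3, -241.6, 223.9]
ft_force: [-1.0, 0.2, 0.4]
grip_width: 0.999
grip_force: 0.0
time: 28.45
position: [550.8, -241.4, 332.4]
ft_force: [0.1, 0.9, -0.5]
[ 551.   -241.53  333.02]
wrist knob [ 304  190   36   31 1018] [321.5 205. ]
yellow [ 549.08 -268.71  123.  ]
side [  8   4  17  20 225] [312.08 278.74]
-0.15 [319.93 214.82] [308.13 278.54]
-0.1 [319.94 210.42] [310.29 277.86]
-0.05 [319.94 205.86] [312.47 277.23]
0 [319.94 201.17] [314.65 276.66]
0.05 [319.95 196.37] [316.82 276.14]
0.1 [319.95 191.48] [318.99 275.69]
```

```bash
echo '{"moves":[[-3, 0, 40, 0], [-3, 0, 80, 0], [-3, 0, 105, 0], [-3, 0, 110, 0], [-3, 0, 110, 0], [-3, 0, 110, 0]]}' | python3 inch.py | grep -E 'time|pos|ft'; echo '{"moves":[[0, 0, 0, 0], [0, 0, 0, 0], [0, 0, 0, 0], [0, 0, 0, 0], [0, 0, 0, 0], [0, 0, 0, 0], [0, 0, 0, 0]]}' | python3 inch.py 0.0| grep -E 'pos|ft|grip'; echo '{"moves":[[2, 0, 0, 0], [4, 0, 0, 0], [6, 0, 0, 0], [6, 0, 0, 0], [6, 0, 0, 0]]}' | python3 inch.py | grep -E 'pos|ft|grip'; echo '{"moves":[[0, 0, 0, 0], [0, 0, 0, 0], [0, 0, 0, 0], [0, 0, 0, 0], [0, 0, 0, 0], [0, 0, 0, 0]]}' | python3 inch.py 1.0| grep -E 'pos|ft|grip'; echo '{"moves":[[0, 0, -30, 0], [0, 0, -70, 0], [0, 0, -110, 0], [0, 0, -110, 0], [0, 0, -110, 0], [0, 0, -110, 0], [0, 0, -110, 0]]}' | python3 inch.py| grep -E 'time|pos|ft'
python3 k.py
```

```text
time: 29.3
position: [549.0, -242.0, 225.7]
ft_force: [0.1, 0.2, 0.7]
position: [548.3, -242.0, 224.4]
ft_force: [-1.2, -3.3, 4.6]
grip_width: 0.341
grip_force: 61.5
position: [553.1, -242.2, 224.2]
ft_force: [-6.6, -2.4, 7.9]
grip_width: 0.344
grip_force: 62.3
position: [554.2, -241.7, 223.9]
ft_force: [0.3, -0.0, 0.8]
grip_width: 0.998
grip_force: 0.0
time: 32.42
position: [553.8, -241.5, 332.4]
ft_force: [-0.5, 0.7, -0.2]
[ 554.   -241.61  332.98]
wrist knob [ 304  189   36   30 1021] [321.5 203.5]
yellow [ 549.17 -268.7   123.  ]
side [ 10   0  24  23 273] [316.3  276.04]
-0.15 [319.93 218.06] [308.13 278.54]
-0.1 [319.93 213.69] [310.29 277.86]
-0.05 [319.93 209.17] [312.47 277.23]
0 [319.94 204.51] [314.65 276.66]
0.05 [319.94 199.74] [316.82 276.14]
0.1 [319.95 194.88] [318.99 275.69]
```

The lever now reads about 0.01 rad from upright, the gripper is clear and nothing has touched the dish since it went home. Handing in.

```bash
python3 -c "
from station import bot
print(bot.close_job())"
```

```text
the job is handed in; nothing more can be done
None
```

The dish and crock are slid home against the back stop with the handle straight out, the heat lever reads upright at the half mark to within about 0.03 rad, and the job is handed in at about 33 s of robot time; `inch.py` cannot lean the tool, so I drew the dish in upright and pushed the last stretch with an open finger on the handle's end.

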